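# Close the tube drawer and hold the line selector at its third stop

### The arm

A 7-joint arm with a two-finger parallel gripper is mounted at the origin on the work surface. World frame = base frame: x ahead of the robot, y to its left, z up, the work surface at z = 0. Lengths are in m, angles in rad, forces in N, time in s.
With the tool pointing down it reaches from about 0.4 to 0.85 m from the base axis. Payload 4.5 kg.
Tool frame: the origin (TCP) lies on the centre line of the jaws, within the pads' length; the fingertips stand r.tcp_to_tips ahead of it and the grasp point (between the pads) lies 11 mm behind it (r.tcp_to_tips is the distance from the TCP to the fingertips, in m); y points along the fingers, x is the direction in which the jaws open and shut, and the axes are right-handed (so a half turn about y gives the same grasp; the last joint's range is limited). The gripper opens to 88 mm and grips with 3 to 60 N. Pads are 18 mm wide; open, the fingers measure 123 mm over their backs; the gripper's body (75 mm by 187 mm) begins 45 mm behind the grasp point.
Start: joints at [1.21, 0.689, -0.195, 1.565, 0.157, 0.902, -0.215], TCP at [0.24, -0.577, 0.247] pointing down, gripper open.
Joint ranges: [-3.01, 3.01], [-0.46, 2.08], [-1.47, 1.51], [0.13, 2.56], [-1, 4.14], [0.04, 2.09], [-2.66, 2.66]. Speed limits (rad/s): [2.57, 2.57, 3.14, 3.14, 3.14, 3.14, 3.14].

### API

Orientations are given as a unit quaternion [x, y, z, w].
In Python, from plant import r gives the robot as it stands. The module is installed in compiled form; this text tells all that it offers.
- The arm moves only by the shell command python3 -m inch 'ROWS' [OPENING] [FORCE]. ROWS is text: rows parted by semicolons, each of 4 numbers parted by spaces: the shift along the tool's x, y, z in mm, then the turn about the tool's y in degrees. In form: x y z spin; .... A call has 1 to 10 rows; each row is the pose to reach, as a shift and turn from the pose commanded when the call began, along the tool's axes at that moment; what a row does not reach only later rows make up. A row lasts 1/10 s, in which the tool goes at most 50 mm and 8.59 degrees, less where a joint would pass 70% of its speed; a pose out of reach is approached as far as the arm can. A call with a gripper value outside its range is refused whole. OPENING is the gripper command: -1 is shut, 1 is fully open, values between are in proportion, set as the call begins (- or left out, the last holds). The fingers move at their own pace and stop on an object; FORCE is the grip in N (left out, the last holds). Time passes only in rows, so rows that repeat a pose let the fingers close. It gives the time, the measured TCP pose, the force and the opening at its end, in the units of the state.
- r.get_state(): the state, without advancing time (a new reading comes with each control period).
- r.snapshot(name): name is "scene" or "top"; returns a dict with "frame" (420x560x3 uint8, red, green, blue), "intrinsics" (3x3 intrinsics, pixels), "R" (3x3) and "t" (3): a world point X has camera coordinates R X + t. Camera axes: x right, y down, z forward; pixel columns grow to the right and rows downward; lengths in m; the calibration is good to about 2 mm. A picture is of the moment at which its call begins. There is no depth.
- r.finish_job(): hands the job in, once; it reports no verdict.
Trained networks look in the newest picture that a camera, given by its name, has taken for a name from the list of things; names that differ only in an ending like _2 or _b are one class to them, and where a whole thing is asked for, a point or a joint stands for the part that bears it (a point fixed in the world has none). Each returns a list of dicts, best first, with "p" (0 to 1); they miss things now and then, are a little off and sometimes report something else, mostly with a low value. They report only what shows in the picture. A call takes as long as a camera call. They do not tell look-alikes from the thing itself.
- r.trace(camera, name): "region" (420x560 bool, what is visible of it) and "centre" ([row, column] in pixels, amid what is visible of it).
- r.tip_of(camera, name): "centre" ([row, column] in pixels: a listed point, or the origin of a listed thing).
The state is a dict: "clock": time; "q": joint angles; "qd": joint speeds; "joint_torque": joint torques, N m; "tool_pos": TCP position; "eef_rot": TCP orientation; "contact_force": force on the tool from outside, world axes, zero at the start; "moment": the same for the moment, N m; "opening": opening from 0.0 (shut) to 1.0 (fully open).
Only numpy, scipy, OpenCV 4.12 (cv2) and the standard library are available. Lean on these libraries where they do the work, as an engineer would, in place of code of your own. Each camera call takes 0.05 s, during which the arm holds its last target.

### The job

Push the fraction collector's open tube drawer fully home until it seats. Then take the line selector's knob, turn it clockwise by three clicks from its rest stop to the third stop (the green dot) without going past it, and finish while still gripping the knob there: do not let go. Leave the bottle, the vial and the tip box where they stand.

Things in the scene. Friction and masses are not known exactly. Their poses are not given: they have to be found in the camera images.
- collector: Fraction collector: a low blue steel box, fixed to the bench, 280 mm deep, 190 mm wide, 100 mm high, with a flat top. Origin: bottom centre of its front opening, at bench level; its own +x runs back into the box, the drawer slides along its x axis, z is up. It stands to the left or to the right, turned up to about 0.2 rad.
- tube_drawer (a joint): The drawer's opening in m: 0 is fully home and seated, it starts 0.06 to 0.11 open and can slide to 0.14. Pushing takes 1 to 3 N; from 13 to 6 mm before home a spring detent resists with 3 to 4 N in all, and in the last 4 mm it draws the drawer the rest of the way to a hard stop and keeps it there.
- drawer_face (a point): Middle of the outer face of the white drawer front, 70 mm above the bench: the place to push. The front is an upright plain panel 190 mm wide and 12 mm thick, from 14 to 92 mm above the bench, and faces along the collector's -x; push it along the collector's +x. The drawer behind it holds a fixed rack of glass tubes, no higher than the front. The box's top is 30 mm above this point.
- selector_box: Line selector: a fixed pale aluminium box with a blue front plate, 120 mm (its x) by 110 mm (its y) and 68 mm high, with a black knob on its top whose axis is upright through the box's centre. Origin: centre of its underside; turned up to about 0.5 rad. Six dots round the knob, 36 mm from the axis, mark the stops: white is the rest stop (on the box's -x side), the larger green one the third stop, the others black.
- selector (a joint): Knob angle in rad, growing clockwise as seen from above. It starts at 0, the rest stop. The detent stops (clicks) lie every 24 degrees (0.419 rad): first 0.419, second 0.838, third 1.257, and two more up to 2.094. A limit lies 0.05 rad beyond the rest stop. Between stops it resists with about 0.1 to 0.17 N m and then snaps into the next one.
- knob_grip (a point): Point on the knob's axis in the middle of its grip bar, 94 mm above the bench, turning with the knob. The bar to grip is 14 mm thick, 46 mm long and 31 mm high (76 to 107 mm above the bench), on a round skirt 48 mm across (69 to 77 mm above the bench). This point's own x axis runs along the bar, y across its 14 mm; a white line on the bar marks the pointer end (-x). At joint value 0 its axes are parallel to the box's.
- solvent_bottle: Clear glass bottle with blue cap and paper label, 70 mm across, 130 mm high, loose; origin at the centre of its underside. To be left alone.
- amber_vial: Small amber glass vial with white cap, 26 mm across, 50 mm high, loose, standing between the two units; origin at the centre of its underside. To be left alone.
- tip_box: Blue box with clear lid, 122 x 82 x 57 mm, loose; origin at the centre of its underside. To be left alone.
Mind the look-alikes: they are no part of the job. Of the things like the selector_box, leave any that is orange; of the rest the larger one is meant.

How it is judged:
By the outcome, as a careful person would: the job done as asked, in the order asked, and still so for the second after the job is handed in, while the arm keeps its last pose, push and grip.
It also fails if it takes over 51 s, if anything falls off the work surface, if the arm or the gripper's body presses on something with over 40 N, if the wrist force passes 120 N, or if a joint passes its speed limit or range.

## Working session

There is one attempt and no reset: what is moved stays moved. The work goes in short steps, Python scripts to look and compute and a shell command to move; the robot and the scene stay as the last step left them, time stands still between calls to the robot, and variables do not carry over. Pictures are saved under pics/ and viewed, and the job is handed in when it is done.

```bash
mkdir -p pics; ls; cat > h.py <<'E'
import numpy as np, cv2
from plant import r
from scipy.spatial.transform import Rotation as Ro
def snap(n,f):
    s=r.snapshot(n); cv2.imwrite('pics/'+f,s['frame'][:,:,::-1]); return s
def ray(s,rc,z):
    K,R,t=map(np.array,(s['intrinsics'],s['R'],s['t']))
    d=R.T@np.linalg.solve(K,np.array([rc[1],rc[0],1.])); c=-R.T@t
    return c+d*(z-c[2])/d[2]
def proj(s,X):
    K,R,t=map(np.array,(s['intrinsics'],s['R'],s['t']))
    p=K@(R@np.array(X)+t); return p[[1,0]]/p[2]
E
python3 - <<'E'
from h import *
st=r.get_state(); print(st, r.tcp_to_tips)
Z=dict(drawer_face=.07,knob_grip=.094,selector_box=0,collector=0,solvent_bottle=0,amber_vial=0,tip_box=0)
for c in('top','scene'):
    s=snap(c,c+'0.png'); print(c,-np.array(s['R']).T@s['t'])
    for n,z in Z.items():
        for d in r.tip_of(c,n): print(n,round(d['p'],2),np.round(d['centre']),np.round(ray(s,d['centre'],z),3))
E
```

```text
pics
{'clock': 0.0, 'q': array([ 1.20980443,  0.68996721, -0.19454461,  1.5662993 ,  0.15729844,
        0.90250543, -0.21509186]), 'qd': array([ 1.93742878e-03,  8.33718649e-05,  4.32915037e-05, -6.61557384e-04,
        4.39328350e-04,  9.92178058e-04,  7.56539760e-04]), 'joint_torque': array([ 1.91609283e-04, -5.27555215e+01, -1.26677960e+00, -1.53426433e+01,
       -5.26732241e-02,  6.57991623e-03,  1.65915217e-04]), 'tool_pos': array([ 0.24012678, -0.57638371,  0.24593318]), 'eef_rot': array([-0.5880526 ,  0.39274565, -0.39165358,  0.58868707]), 'contact_force': array([-0.53072792,  0.48990371, -0.03203208]), 'moment': array([-0.08917496, -0.00338773, -0.04525713]), 'opening': 1.0029674153834534} 0.008
top [ 0.52343245 -0.00543197  1.2295455 ]
drawer_face 0.77 [259. 182.] [0.493 0.233 0.07 ]
drawer_face 0.2 [266. 440.] [ 0.494 -0.408  0.07 ]
knob_grip 0.81 [213. 364.] [ 0.618 -0.214  0.094]
knob_grip 0.8 [175. 445.] [ 0.717 -0.411  0.094]
knob_grip 0.62 [147. 376.] [ 0.784 -0.24   0.094]
selector_box 0.93 [154. 373.] [ 0.787 -0.252  0.   ]
selector_box 0.89 [184. 432.] [ 0.708 -0
[... 204 characters left out ...]
218  0.   ]
amber_vial 0.63 [237. 272.] [0.556 0.012 0.   ]
tip_box 0.88 [266. 440.] [ 0.493 -0.43   0.   ]
scene [1.24489567 0.78450846 0.74554313]
drawer_face 0.94 [243. 380.] [0.51  0.239 0.07 ]
knob_grip 0.67 [199. 194.] [ 0.819 -0.179  0.094]
knob_grip 0.55 [173. 244.] [ 0.624 -0.225  0.094]
knob_grip 0.47 [158. 193.] [ 0.708 -0.407  0.094]
selector_box 0.8 [199. 248.] [ 0.616 -0.219  0.   ]
selector_box 0.67 [183. 194.] [ 0.712 -0.411  0.   ]
selector_box 0.63 [214. 193.] [ 0.801 -0.241  0.   ]
collector 0.74 [277. 343.] [0.617 0.227 0.   ]
solvent_bottle 0.62 [317. 441.] [0.522 0.453 0.   ]
amber_vial 0.54 [229. 302.] [0.574 0.008 0.   ]
tip_box 0.78 [165. 245.] [ 0.5   -0.423  0.   ]
```

View pics/top0.png

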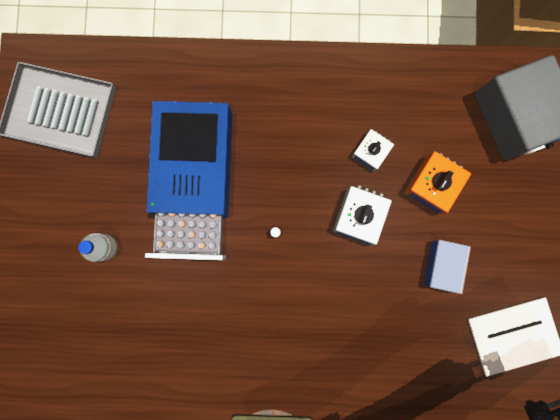

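View pics/scene0.png

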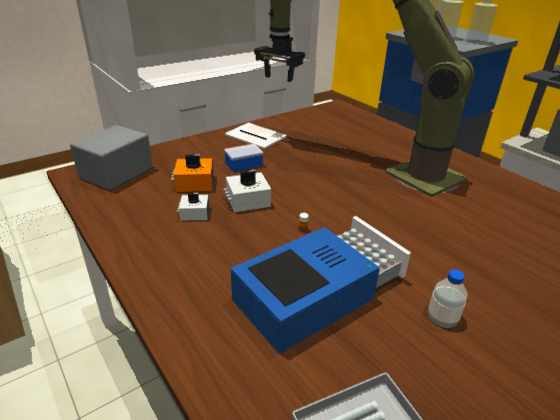

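```bash
python3 - <<'E'
import cv2
i=cv2.imread('pics/top0.png')[110:250,320:480]; cv2.imwrite('pics/crop0.png',cv2.resize(i,None,fx=4,fy=4,interpolation=2)[:600])
E
```

```text
(no output)
```

View pics/crop0.png

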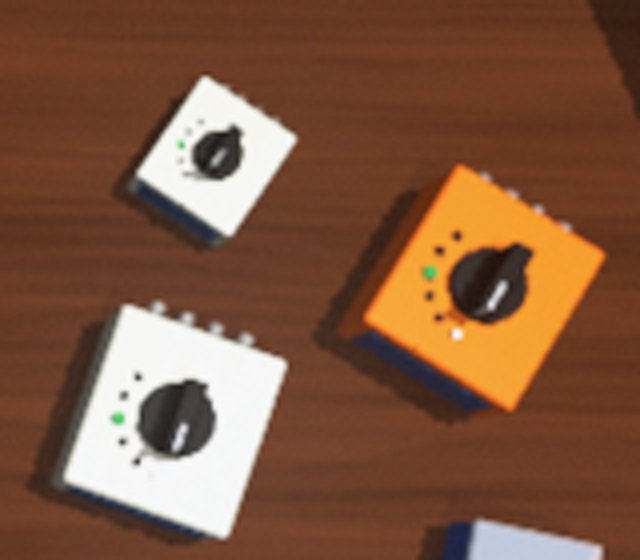

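The candidates are small white at (375,148), orange at (441,181) and larger white at (363,214). Orange is excluded, and of the remaining two the larger white one at (363,214) fits. The crop confirms it: its green dot is on its left. The drawer front is at about (185,257), the vial at (275,232), the bottle at (98,247) and the tip box at (448,267).

```bash
python3 - <<'E'
from h import *
s=r.snapshot('top'); f=s['frame'].astype(int)
st=r.get_state(); print(np.round(Ro.from_quat(st['eef_rot']).as_matrix(),3))
# box top via bright whites
m=np.zeros(f.shape[:2],np.uint8); m[180:250,325:400]=(f.min(2)>150)[180:250,325:400]
m=cv2.morphologyEx(m,cv2.MORPH_CLOSE,np.ones((15,15)))
c=max(cv2.findContours(m,0,2)[0],key=cv2.contourArea); rc=cv2.minAreaRect(c)
P=np.array([ray(s,p[::-1],.068)[:2] for p in cv2.boxPoints(rc)]); print('box',rc,P.round(3),P.mean(0).round(4))
for a,b in zip(P,np.roll(P,-1,0)): print(np.linalg.norm(b-a).round(3),np.arctan2(*(b-a)[::-1]).round(3))
# green
g=(f[:,:,1]>f[:,:,0]+40)&(f[:,:,1]>f[:,:,2]+30); g[:,:335]=0;g[:200]=0;g[230:]=0;g[:,:][:,400:]=0
yx=np.argwhere(g).mean(0); print('green',yx,g.sum(),ray(s,yx,.068))
# collector top
m=((f[:,:,2]>f[:,:,0]+50)).astype(np.uint8); m[:,:130]=0;m[:,250:]=0;m=cv2.morphologyEx(m,cv2.MORPH_CLOSE,np.ones((9,9)))
c=max(cv2.findContours(m,0,2)[0],key=cv2.contourArea); rc=cv2.minAreaRect(c)
P=np.array([ray(s,p[::-1],.1)[:2] for p in cv2.boxPoints(rc)]); print('coll',rc,P.round(3),P.mean(0))
for a,b in zip(P,np.roll(P,-1,0)): print(np.linalg.norm(b-a).round(3),np.arctan2(*(b-a)[::-1]).round(3))
m=np.zeros(f.shape[:2],np.uint8); m[245:270,135:235]=(f.min(2)>165)[245:270,135:235]
c=max(cv2.findContours(m,0,2)[0],key=cv2.contourArea); rc=cv2.minAreaRect(c)
P=np.array([ray(s,p[::-1],.092)[:2] for p in cv2.boxPoints(rc)]); print('drawer',rc,P.round(3),P.mean(0))
for a,b in zip(P,np.roll(P,-1,0)): print(np.linalg.norm(b-a).round(3),np.arctan2(*(b-a)[::-1]).round(3))
for cam in('top','scene'):
    s=snap(cam,'x.png')
    for n in('drawer_face','knob_grip'):
        for d in r.tip_of(cam,n): print(cam,n,round(d['p'],2),np.round(ray(s,d['centre'],.07 if n[0]=='d' else .094),3))
i=cv2.imread('pics/top0.png'); 
cv2.imwrite('pics/crop1.png',cv2.resize(i[95:275,130:240],None,fx=3.3,fy=3.3,interpolation=2))
E
```

```text
[[ 0.385  0.     0.923]
 [-0.923 -0.     0.385]
 [ 0.    -1.    -0.   ]]
box ((363.8023376464844, 213.75486755371094), (43.78165054321289, 49.85039520263672), 19.358993530273438) [[ 0.576 -0.145]
 [ 0.696 -0.185]
 [ 0.662 -0.289]
 [ 0.543 -0.249]] [ 0.6194 -0.2171]
0.126 -0.319
0.11 -1.885
0.126 2.814
0.109 1.26
green [214. 349.] 9 [ 0.61740947 -0.18004014  0.068     ]
coll ((187.53762817382812, 157.32806396484375), (78.70996856689453, 112.47777557373047), 2.337306022644043) [[0.606 0.321]
 [0.888 0.324]
 [0.885 0.128]
 [0.604 0.128]] [0.7454884  0.22512285]
0.282 0.013
0.197 -1.585
0.281 3.139
0.192 1.558
drawer ((183.51141357421875, 255.10032653808594), (77.11138916015625, 7.139943599700928), 1.6365771293640137) [[0.495 0.32 ]
 [0.512 0.32 ]
 [0.512 0.131]
 [0.495 0.131]] [0.50359204 0.22555422]
0.017 0.025
0.188 -1.571
0.017 -3.131
0.188 1.571
top drawer_face 0.59 [0.493 0.227 0.07 ]
top drawer_face 0.51 [ 0.495 -0.408  0.07 ]
top knob_grip 0.59 [ 0.72  -0.409  0.094]
top knob_grip 0.55 [ 0.787 -0.24   0.094]
top knob_grip 0.52 [ 0.615 -0.217  0.094]
scene drawer_face 0.93 [0.506 0.231 0.07 ]
scene knob_grip 0.72 [0.617 0.497 0.094]
scene knob_grip 0.7 [ 0.608 -0.22   0.094]
scene knob_grip 0.7 [ 0.817 -0.19   0.094]
scene knob_grip 0.61 [ 0.718 -0.412  0.094]
```

View pics/crop1.png

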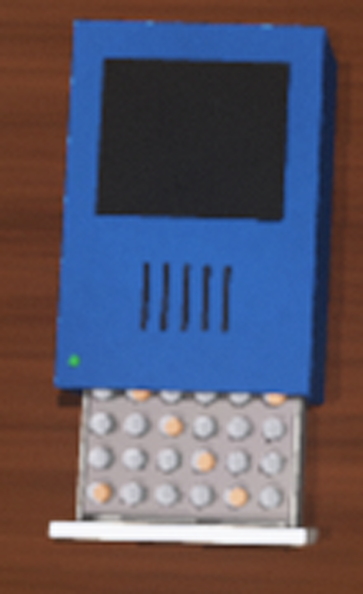

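```bash
python3 - <<'E'
from h import *
s=r.snapshot('top')
# fraction: hand corners in crop1 (3.3x, offset 130,95)
for nm,pts,z in (('coll',[(75,20),(322,28),(308,388),(55,385)],.1),('front top edge: outer L,R; inner L,R',[(50,537),(315,543),(50,522),(316,530)],.092)):
    P=np.array([ray(s,(95+y/3.3,130+x/3.3),z)[:2] for x,y in pts]); print(nm,P.round(3),P.mean(0).round(3))
    for a,b in zip(P,np.roll(P,-1,0)): print(np.linalg.norm(b-a).round(3),np.arctan2(*(b-a)[::-1]).round(3))
# model overlay check
i=s['frame'].copy()
big=cv2.resize(i[95:275,130:240],None,fx=3.3,fy=3.3,interpolation=2)[:,:,::-1].copy()
for col,yaw in(((0,0,255),-.04),((0,255,255),0.)):
    c=np.cos(yaw);sn=np.sin(yaw);x=np.array([c,sn]);y=np.array([-sn,c]);o=np.array([.7453,.2265])
    Q=[o+a*.14*x+b*.095*y for a,b in((1,1),(1,-1),(-1,-1),(-1,1))]
    pp=np.array([proj(s,[*q,.1]) for q in Q]); pp=((pp[:,::-1]-[130,95])*3.3).astype(int)
    cv2.polylines(big,[pp],True,col,1)
cv2.imwrite('pics/ov1.png',big)
E
```

```text
coll [[0.884 0.318]
 [0.883 0.131]
 [0.61  0.131]
 [0.607 0.319]] [0.746 0.225]
0.187 -1.577
0.273 3.141
0.187 1.587
0.277 -0.001
front top edge: outer L,R; inner L,R [[0.495 0.319]
 [0.496 0.123]
 [0.506 0.319]
 [0.505 0.122]] [0.5   0.221]
0.196 -1.565
0.197 1.521
0.197 -1.572
0.197 1.625
```

View pics/ov1.png

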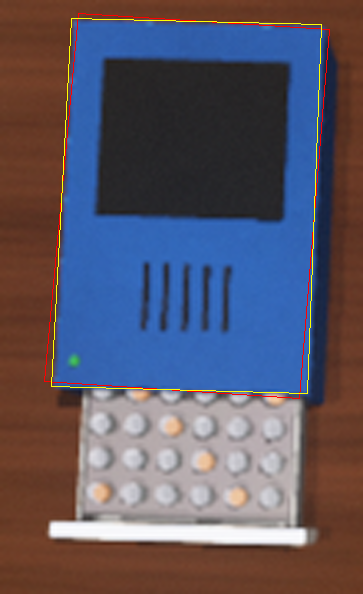

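Measured: the collector yaw is ≈0, the drawer face is at (0.497, 0.226) and the collector front at x≈0.606. The knob axis is at about (0.619,-0.217) with box yaw -0.319. Face sizes match the description (0.19 wide, 0.12×0.11). Next I move over the scene while turning the tool and shutting the gripper.

```bash
python3 -m inch '-30 0 38 -8; -60 0 77 -16; -90 0 116 -24; -121 0 154 -32; -151 0 193 -40; -181 0 232 -48; -211 0 270 -56; -241 0 309 -64; -271 0 347 -72; -302 0 386 -80' -1 20; python3 - <<'E'
from h import *
st=r.get_state(); print(st['clock'],st['q'].round(2),st['opening']); R=Ro.from_quat(st['eef_rot']).as_matrix(); print(R.round(3))
print(((np.array([.435,.226,.20])-st['tool_pos'])@R*1000).round(), np.degrees(np.arctan2(R[1,2],R[0,2])))
E
```

```text
clock: 2.2
tool_pos: [0.4814, -0.1483, 0.247]
eef_rot: [0.703, 0.08, -0.079, -0.702]
contact_force: [0.1, -0.2, -0.6]
opening: 0.115
2.2 [ 0.56  0.58 -0.56  1.91  0.43  0.77 -0.02] 0.11519691799070185
[[ 0.975  0.001 -0.223]
 [ 0.223 -0.001  0.975]
 [ 0.    -1.    -0.001]]
[ 38.  47. 375.] 102.91052052685978
```

```bash
python3 -m inch '4 5 37 -8; 8 9 75 -16; 11 14 112 -24; 15 19 150 -32; 19 23 187 -40; 23 28 225 -48; 27 33 262 -56; 30 38 300 -64; 34 42 337 -72; 38 47 375 -77' ; python3 - <<'E'
from h import *
st=r.get_state(); print(st['clock'],st['q'].round(2),st['opening']); R=Ro.from_quat(st['eef_rot']).as_matrix(); print(R.round(3))
print(((np.array([.46,.226,.07])-st['tool_pos'])@R*1000).round(), np.degrees(np.arctan2(R[1,2],R[0,2])))
E
```

```text
clock: 3.2
tool_pos: [0.4357, 0.2258, 0.1996]
eef_rot: [0.501, 0.499, -0.499, -0.5]
contact_force: [0.7, -0.6, -0.1]
opening: 0.004
3.2 [-0.07  0.71 -0.83  1.99  0.75  0.78  0.22] 0.003642522504768997
[[ 0.003  0.001 -1.   ]
 [ 1.    -0.     0.003]
 [-0.    -1.    -0.001]]
[  0. 130. -24.] 179.8506104044722
```

Down to z=0.07 in front of the panel.

```bash
python3 -m inch '0 40 0 0; 0 80 0 0; 0 110 0 0; 0 130 -5 0; 0 130 -15 0; 0 130 -24 0; 0 130 -24 0'; python3 - <<'E'
from h import *
s=snap('scene','s1.png'); s=snap('top','t1.png')
E
```

```text
clock: 3.9
tool_pos: [0.4612, 0.2243, 0.0694]
eef_rot: [0.502, 0.498, -0.497, -0.502]
contact_force: [-1.2, -0.7, 0.0]
opening: -0.0
```

View pics/s1.png

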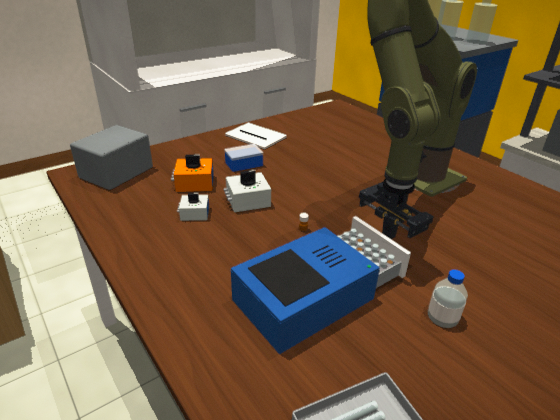

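The closed fingers stand in front of the white panel at around (388,228), with the bottle well clear at (447,300). I push along +x.

```bash
python3 -m inch '0 0 -15 0; 0 0 -27 0; 0 0 -38 0; 0 0 -49 0; 0 0 -60 0; 0 0 -70 0; 0 0 -80 0; 0 0 -90 0; 0 0 -95 0; 0 0 -100 0'
```

```text
clock: 5.0
tool_pos: [0.56, 0.2235, 0.0696]
eef_rot: [0.502, 0.498, -0.498, -0.502]
contact_force: [-1.7, 0.6, 1.3]
opening: 0.011
```

```bash
python3 -m inch '0 0 -3 0; 0 0 -6 0; 0 0 -9 0; 0 0 -12 0; 0 0 -14 0; 0 0 -15 0; 0 0 -15 0'
```

```text
clock: 5.7
tool_pos: [0.5706, 0.2235, 0.0696]
eef_rot: [-0.5, -0.497, 0.501, 0.502]
contact_force: [-10.1, -1.8, 7.3]
opening: 0.006
```

```bash
python3 -m inch '0 0 -3 0; 0 0 -5 0; 0 0 -5 0'; python3 - <<'E'
from h import *
s=snap('scene','s2.png'); s=snap('top','t2.png')
a=cv2.imread('pics/s2.png')[170:350,210:430];b=cv2.imread('pics/t2.png')[95:275,130:240]
cv2.imwrite('pics/c2.png',np.hstack([cv2.resize(a,(700,573))[:,:440] if 0 else cv2.resize(a,(490,401)),cv2.resize(b,(245,401))]))
E
```

```text
clock: 6.0
tool_pos: [0.5793, 0.2235, 0.0696]
eef_rot: [-0.501, -0.498, 0.499, 0.502]
contact_force: [-3.5, 0.7, 1.1]
opening: 0.005
```

View pics/c2.png

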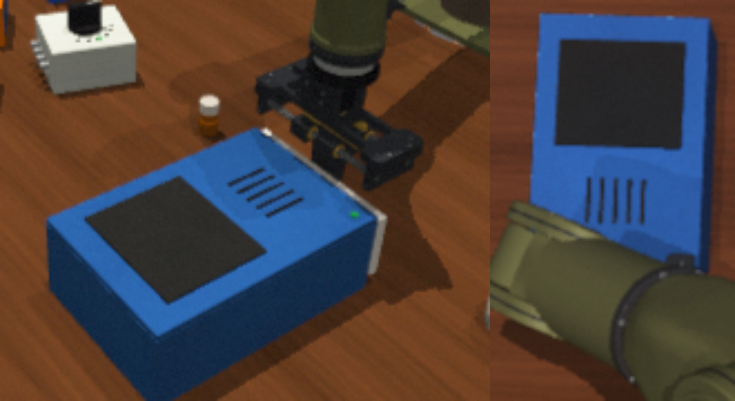

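It got through the detent (10 N fell to 3.5 N). I push on until the hard stop resists.

```bash
python3 -m inch '0 0 -3 0; 0 0 -6 0; 0 0 -6 0; 0 0 -6 0'
```

```text
clock: 6.5
tool_pos: [0.5831, 0.2235, 0.0696]
eef_rot: [-0.501, -0.497, 0.5, 0.502]
contact_force: [-8.7, -1.5, 6.0]
opening: 0.005
```

```bash
python3 -m inch '0 0 -3 0; 0 0 -3 0; 0 0 -3 0'
```

```text
clock: 6.8
tool_pos: [0.5831, 0.2235, 0.0696]
eef_rot: [-0.499, -0.496, 0.502, 0.503]
contact_force: [-16.1, -2.6, 10.8]
opening: 0.006
```

It's at the hard stop: the TCP stays at 0.5831 while the force doubles. I withdraw along -x, then up, and look.

```bash
python3 -m inch '0 0 20 0; 0 0 50 0; 0 -20 60 0; 0 -60 60 0; 0 -110 60 0; 0 -150 60 0; 0 -150 60 0'; python3 - <<'E'
from h import *
s=snap('scene','s3.png'); s=snap('top','t3.png')
a=cv2.imread('pics/s3.png')[170:350,210:430];b=cv2.imread('pics/t3.png')[95:275,130:240]
cv2.imwrite('pics/c3.png',np.hstack([cv2.resize(a,(490,401)),cv2.resize(b,(245,401))]))
for n,z in(('knob_grip',.094),('drawer_face',.07)):
  for d in r.tip_of('top',n): print(n,round(d['p'],2),np.round(ray(s,d['centre'],z),3))
st=r.get_state(); R=Ro.from_quat(st['eef_rot']).as_matrix(); print(R.round(3),st['q'].round(2))
print(((np.array([.45,-.1,.22])-st['tool_pos'])@R*1000).round(), np.degrees(np.arctan2(R[1,2],R[0,2])))
E
```

```text
clock: 7.5
tool_pos: [0.5323, 0.2268, 0.2256]
eef_rot: [0.503, 0.502, -0.494, -0.501]
contact_force: [0.9, 0.5, -0.3]
opening: 0.009
knob_grip 0.67 [ 0.621 -0.212  0.094]
knob_grip 0.63 [ 0.713 -0.408  0.094]
knob_grip 0.42 [ 0.783 -0.239  0.094]
drawer_face 0.96 [0.591 0.229 0.07 ]
[[ 0.007 -0.001 -1.   ]
 [ 1.    -0.001  0.007]
 [-0.001 -1.     0.001]] [-0.01  0.78 -0.85  1.73  0.7   0.96  0.43]
[-324.   -1.   76.] 179.58255713283515
```

View pics/c3.png

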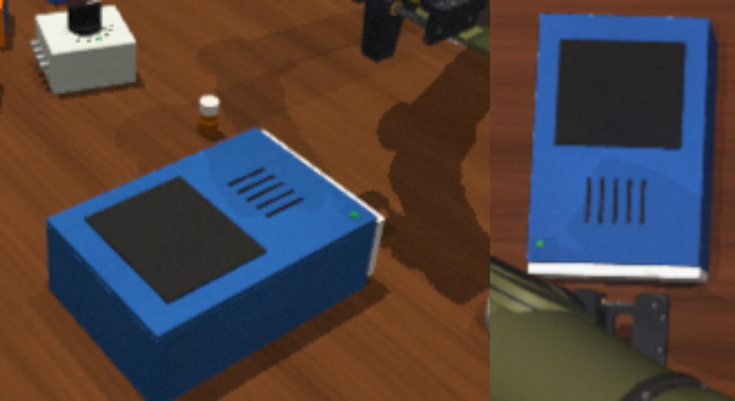

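The drawer is seated flush (detected face x=0.591, front flush with the box in both views). The green dot checks against the knob axis (dot = axis + 36 mm in +y), giving an axis of about (0.618,-0.2165). I move above it and open the jaws.

```bash
python3 -m inch '-44 0 -8 2; -88 2 -17 4; -132 5 -26 6; -176 8 -35 8; -220 11 -44 10; -264 14 -53 12; -308 17 -62 14; -352 20 -71 16; -400 23 -80 18; -443 26 -89 18' 0.15 20; python3 - <<'E'
from h import *
s=snap('scene','s4.png');t=snap('top','t4.png')
a=cv2.imread('pics/s4.png')[110:240,150:320];b=cv2.imread('pics/t4.png')[140:270,290:450]
cv2.imwrite('pics/c4.png',np.hstack([cv2.resize(a,(400,306)),cv2.resize(b,(377,306))]))
st=r.get_state(); R=Ro.from_quat(st['eef_rot']).as_matrix(); print(R.round(3),st['q'].round(2),st['tool_pos'],st['opening'])
print(((np.array([.618,-.2165,.089])-st['tool_pos'])@R*1000).round(), np.degrees(np.arctan2(R[1,2],R[0,2])))
E
```

```text
clock: 8.7
tool_pos: [0.6139, -0.2227, 0.1915]
eef_rot: [-0.573, -0.412, 0.414, 0.574]
contact_force: [1.1, 0.6, -0.6]
opening: 0.572
[[ 0.327 -0.004 -0.945]
 [ 0.945 -0.005  0.327]
 [-0.006 -1.     0.002]] [ 0.67  0.9  -0.78  1.5   0.7   1.04  0.95] [ 0.61325805 -0.22948519  0.18992974] 0.573718268635293
[ 14. 101.  -0.] 160.91188207631467
```

View pics/c4.png

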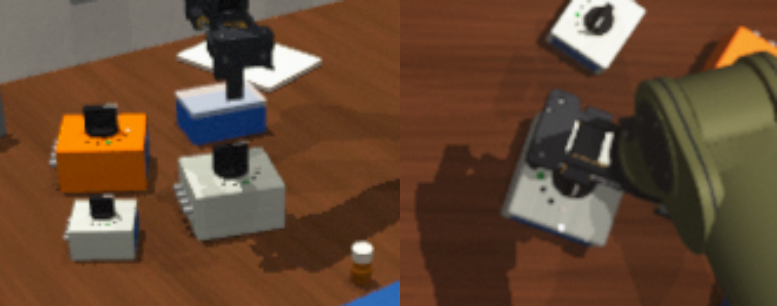

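```bash
python3 -m inch '0 0 0 0; 0 0 0 0; 0 0 0 0'; python3 - <<'E'
from h import *
st=r.get_state(); R=Ro.from_quat(st['eef_rot']).as_matrix(); print(R.round(3),st['tool_pos'])
print(((np.array([.618,-.2165,.089])-st['tool_pos'])@R*1000).round(1), np.degrees(np.arctan2(R[1,2],R[0,2])))
E
```

```text
clock: 9.1
tool_pos: [0.6148, -0.2174, 0.1935]
eef_rot: [-0.572, -0.415, 0.415, 0.573]
contact_force: [0.9, 0.3, -0.4]
opening: 0.575
[[ 0.312 -0.001 -0.95 ]
 [ 0.95   0.001  0.312]
 [ 0.001 -1.     0.001]] [ 0.61475959 -0.21744251  0.19349661]
[  1.8 104.5  -2.9] 161.81323493394626
```

Descend to halfway first, check the alignment, then go on.

```bash
python3 -m inch '2 20 -3 0; 2 40 -3 0; 2 60 -3 0; 2 70 -3 0; 2 70 -3 0; 2 70 -3 0'; python3 - <<'E'
from h import *
s=snap('scene','s5.png');t=snap('top','t5.png')
a=cv2.imread('pics/s5.png')[120:220,190:300];b=cv2.imread('pics/t5.png')[170:260,315:415]
cv2.imwrite('pics/c5.png',np.hstack([cv2.resize(a,(400,364)),cv2.resize(b,(400,364))]))
st=r.get_state(); R=Ro.from_quat(st['eef_rot']).as_matrix()
print(((np.array([.618,-.2165,.089])-st['tool_pos'])@R*1000).round(1), np.degrees(np.arctan2(R[1,2],R[0,2])))
E
```

```text
clock: 9.7
tool_pos: [0.6186, -0.2182, 0.1239]
eef_rot: [0.573, 0.414, -0.414, -0.573]
contact_force: [-0.2, -0.3, 0.0]
opening: 0.577
[ 1.5 35.7  1.7] 161.6310536782069
```

View pics/c5.png

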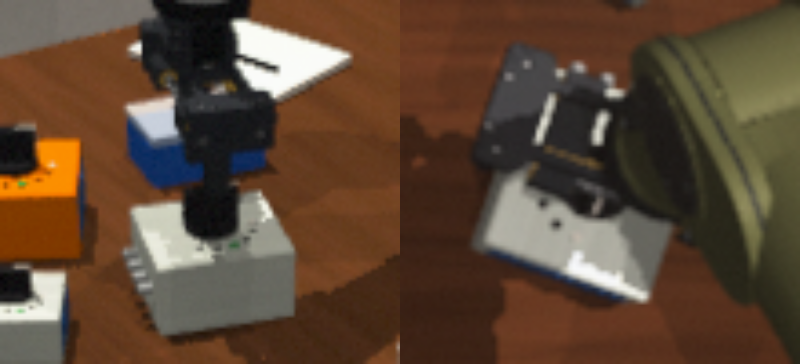

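Fingers are centred on the knob in the scene view (about (213,205) in the crop). Down, slowly near the end.

```bash
python3 -m inch '2 12 1 0; 2 22 1 0; 2 29 1 0; 2 33 1 0; 2 35 1 0; 2 35 1 0; 2 35 1 0'
```

```text
clock: 10.5
tool_pos: [0.6182, -0.2165, 0.089]
eef_rot: [0.574, 0.414, -0.414, -0.573]
contact_force: [0.4, 0.1, 0.9]
opening: 0.573
```

```bash
python3 -m inch '0 0 0 0; 0 0 0 0; 0 0 0 0; 0 0 0 0; 0 0 0 0; 0 0 0 0; 0 0 0 0; 0 0 0 0' -1 30; python3 -c "
from h import *
st=r.get_state(); R=Ro.from_quat(st['eef_rot']).as_matrix()
print(st['moment'],st['q'].round(2),np.degrees(np.arctan2(R[1,2],R[0,2])))"
```

```text
clock: 11.3
tool_pos: [0.6183, -0.2156, 0.0888]
eef_rot: [-0.573, -0.414, 0.413, 0.574]
contact_force: [1.1, 3.5, 0.1]
opening: 0.157
[ 0.61965721 -0.35211881 -0.00983655] [ 0.62  1.02 -0.71  1.57  0.81  0.87  0.86] 161.65792610060848
```

The opening of 13.8 mm matches the 14 mm bar, so it's gripped. Turning clockwise: +24° first, then check.

```bash
python3 -m inch '0 0 0 4; 0 0 0 8; 0 0 0 12; 0 0 0 16; 0 0 0 20; 0 0 0 24; 0 0 0 24; 0 0 0 24'; python3 -c "
from h import *
st=r.get_state(); R=Ro.from_quat(st['eef_rot']).as_matrix()
print(st['moment'],st['q'].round(2),np.degrees(np.arctan2(R[1,2],R[0,2])),st['tool_pos'])"
```

```text
clock: 12.1
tool_pos: [0.6178, -0.2156, 0.0889]
eef_rot: [-0.646, -0.286, 0.286, 0.647]
contact_force: [-1.7, 3.9, 1.9]
opening: 0.178
[0.67369498 0.033107   0.5074964 ] [ 0.58  0.99 -0.61  1.57  0.72  0.82  0.51] 137.7808170369581 [ 0.61781781 -0.21564111  0.08885893]
```

```bash
python3 -m inch '0 0 0 0; 0 0 0 0; 0 0 0 0; 0 0 0 0' - 55; python3 - <<'E'
from h import *
for k in range(3):
    st=r.get_state(); print(st['moment'].round(2),st['contact_force'].round(1),st['opening'])
    if k<2: (s:=snap('scene','s6.png')) if k else (t:=snap('top','t6.png'))
a=cv2.imread('pics/s6.png')[150:220,210:290];b=cv2.imread('pics/t6.png')[170:260,315:415]
cv2.imwrite('pics/c6.png',np.hstack([cv2.resize(a,(400,350),interpolation=2),cv2.resize(b,(390,350),interpolation=2)]))
E
```

```text
clock: 12.5
tool_pos: [0.618, -0.2159, 0.0888]
eef_rot: [-0.647, -0.286, 0.285, 0.647]
contact_force: [-1.7, 5.6, 3.3]
opening: 0.16
[1.09 0.17 0.35] [-1.7  5.6  3.3] 0.1596035917497238
[1.   0.05 0.22] [-1.1  4.8  2.3] 0.159612820421941
[1.05 0.07 0.11] [-1.3  4.8  3. ] 0.15412041776033525
```

View pics/c6.png

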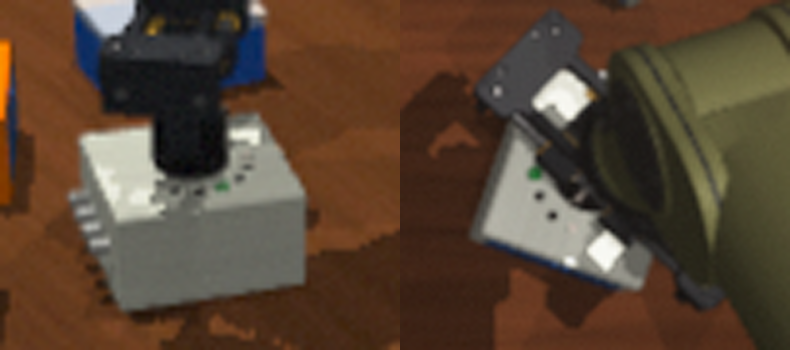

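With the stronger grip the opening fell back to the bar's thickness and the moment dropped, so the knob is at the first stop. On to the second.

```bash
python3 -m inch '0 0 0 4; 0 0 0 8; 0 0 0 12; 0 0 0 16; 0 0 0 20; 0 0 0 24; 0 0 0 24; 0 0 0 24; 0 0 0 24; 0 0 0 24'; python3 -c "
from h import *
st=r.get_state(); R=Ro.from_quat(st['eef_rot']).as_matrix()
print(st['moment'],np.degrees(np.arctan2(R[1,2],R[0,2])),st['tool_pos'],st['opening'])"
```

```text
clock: 13.6
tool_pos: [0.6177, -0.2162, 0.0888]
eef_rot: [-0.692, -0.144, 0.145, 0.693]
contact_force: [-3.3, 5.2, 2.4]
opening: 0.162
[0.98358247 0.36168762 0.25092162] 113.58514178610396 [ 0.61766189 -0.21621788  0.08877141] 0.1620182920350817
```

```bash
python3 -m inch '0 0 0 4; 0 0 0 8; 0 0 0 12; 0 0 0 16; 0 0 0 20; 0 0 0 24; 0 0 0 24; 0 0 0 24; 0 0 0 24; 0 0 0 24'; python3 - <<'E'
from h import *
s=snap('scene','s7.png');t=snap('top','t7.png')
a=cv2.imread('pics/s7.png')[150:220,210:290];b=cv2.imread('pics/t7.png')[170:260,315:415]
cv2.imwrite('pics/c7.png',np.hstack([cv2.resize(a,(400,350),interpolation=2),cv2.resize(b,(390,350),interpolation=2)]))
st=r.get_state(); R=Ro.from_quat(st['eef_rot']).as_matrix()
print(st['moment'],st['contact_force'],np.degrees(np.arctan2(R[1,2],R[0,2])),st['tool_pos'],st['opening'])
E
```

```text
clock: 14.6
tool_pos: [0.6173, -0.2163, 0.0888]
eef_rot: [-0.707, 0.003, -0.002, 0.707]
contact_force: [-3.6, 5.4, 5.6]
opening: 0.156
[1.0008897  0.53999074 0.06685972] [-3.42838871  5.00553843  4.42556432] 89.5847115343447 [ 0.61727494 -0.21631019  0.08879503] 0.15652493362107447
```

View pics/c7.png

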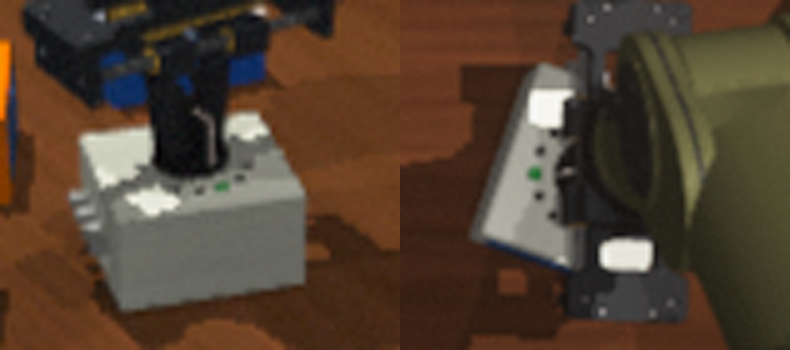

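The white pointer line now sits between the jaws facing the green dot (scene crop (210,135) over the dot at (222,185); top crop (567,172) against the dot at (535,173)). The tool has turned 72.1° and the opening is 13.8 mm. I hold briefly and check that nothing drifts.

```bash
python3 -m inch '0 0 0 0; 0 0 0 0; 0 0 0 0; 0 0 0 0; 0 0 0 0; 0 0 0 0; 0 0 0 0; 0 0 0 0'; python3 - <<'E'
from h import *
t=snap('top','t8.png'); f=t['frame'];s=snap('scene','s8.png')
print(np.round([ray(t,d['centre'],.07) for d in r.tip_of('top','drawer_face')][:1],3))
for c,q in(('top',t),('scene',s)):
  for n in('solvent_bottle','amber_vial','tip_box'):
    print(c,n,[np.round(ray(q,d['centre'],0),3) for d in r.tip_of(c,n)][:2])
st=r.get_state(); R=Ro.from_quat(st['eef_rot']).as_matrix()
print(st['clock'],st['moment'],np.degrees(np.arctan2(R[1,2],R[0,2])),st['opening'])
E
```

```text
clock: 15.5
tool_pos: [0.6172, -0.2165, 0.0888]
eef_rot: [-0.707, 0.003, -0.002, 0.707]
contact_force: [-2.7, 4.5, 4.5]
opening: 0.154
[[0.592 0.226 0.07 ]]
top solvent_bottle [array([0.517, 0.455, 0.   ])]
top amber_vial [array([0.561, 0.01 , 0.   ])]
top tip_box []
scene solvent_bottle [array([0.522, 0.45 , 0.   ])]
scene amber_vial [array([0.57 , 0.012, 0.   ])]
scene tip_box [array([ 0.486, -0.439,  0.   ])]
15.95 [ 0.95448531  0.52644113 -0.03915492] 89.53890161062697 0.1525565098040692
```

View pics/s8.png

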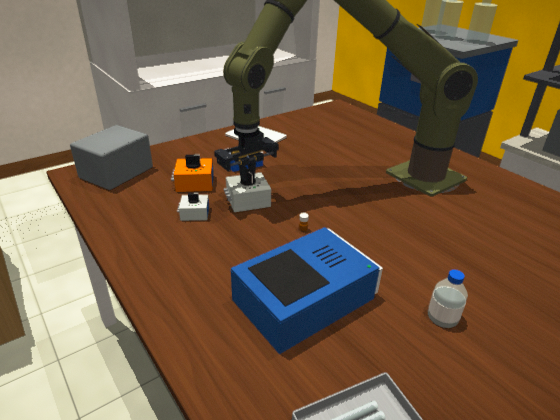

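All is stable, so I hand in.

```bash
python3 -c "
from plant import r
print(r.finish_job())"
```

```text
the job is handed in; nothing more can be done
None
```

The job is handed in at 16 s: the drawer is home and the knob is at the third stop, still gripped. No verdict was reported.

- **Drawer:** I pushed it through the detent to the hard stop. The tool stayed at x = 0.583 m while the force rose from 9 to 16 N. The cameras show the front flush with the box, with the drawer face at x ≈ 0.592 m.
- **Knob:** I used the larger white selector and turned its knob 72.1° clockwise in three 24° steps. The white pointer line faces the green dot, the residual moment about the knob's axis is about 0, and the jaws hold the bar at about 13.5 mm with 55 N. At the first click the 30 N grip was too weak and the bar lagged in the jaws. Raising it to 55 N seated the knob, and the other two clicks went cleanly.
- **Bottle, vial and tip box:** The bottle and vial are where they started, within measuring error. The last top view did not detect the tip box. The scene view found it, partly hidden by the gripper, about 2 cm from its first estimate. I put that down to the hidden part, because the gripper stayed above its height there and no contact force showed.

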